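Hold a prism housing square in the gauge corner

TASK

Check the black prism housing on the squareness gauge: pick it up, stand it upright on the gauge's plate well short of the dial's spindle, and bring its long bare-metal side flat up against the low fence, with the corner under the yellow dot towards the end stop. Then slide it along the fence, pushing in the spring spindle, until its bare-metal end is solid against the end stop. Do not ram it, leave everything else on the bench where it is, and finish still holding the housing, pressed lightly but firmly against fence and stop at once, so that the dial can be read.

Things in the scene. Friction and masses are not known exactly. Their poses are not given: they have to be found in the camera images.
- housing_center (a point): Centre (half-way up) of the prism housing, a loose upright black metal block, about 0.24 kg: 48 mm in its x, 70 in y, 56 high (z up). Its +x long side and +y end are bare metal; a yellow dot on top marks the corner between them. Glass ports on top and in the -y end. Grip its long sides with the finger tips at least 14 mm above its underside, so that they clear the 10 mm fence.
- housing_corner (a point): The housing's lower datum corner, under the yellow dot: 24 mm along +x, 35 mm along +y and 28 mm below the housing's centre. Same axes.
- gauge: Squareness gauge fixed to the bench: grey plate 150 mm (x) by 260 (y), 22 thick, origin at the centre of its underside, x roughly away from the robot, z up. It carries fence, end stop and, beyond the stop (+y), a dial indicator lying face up, 42 mm above the plate at most. Seated in the corner, the housing has the gauge's axes and its centre at gauge x 16, y -5, z 50 mm.
- fence: Steel fence along the far side of the plate, 10 mm high above the plate and 14 mm thick, running from 120 mm on the -y side of its origin to 40 mm on the +y side. Origin: on its contact face, at plate level; the face looks along -x (gauge axes). The housing's long bare side goes flat against it.
- stop: Steel end stop, 22 mm wide (reaching from the fence towards -x), 34 mm high above the plate. Origin: in the inner corner where its contact face meets the fence's, at plate level; the face looks along -y (gauge axes). The housing's bare end goes against it.
- spindle (a joint): The dial indicator's spring spindle, in m; it turns the red needle (10 mm a turn). 0 when free: its ball tip then stands 4 mm out of the stop's face, towards -y. 0.004 with a square end on the stop. It moves along gauge +y, 36 mm on the -x side of the fence's face and 24 mm above the plate; it pushes back 0.6 N at first, 1.2 N at 4 mm.
- master: Bystander: bare steel setting block, 40 x 60 x 50 mm, 0.9 kg; origin under its centre.
- eyepiece: Bystander: black microscope eyepiece standing on its tube, 34 mm across, 55 mm high; origin under its centre.
- prime_lens: Bystander: short black camera lens standing on its mount, 64 mm across, 48 mm high; origin under its centre.
- zoom_lens: Bystander: tall black camera lens with a yellow disc on top, 68 mm across, 125 mm high, at the far side; origin under its centre.
- camera_a: Bystander: chrome and black film camera standing upright at the far right, 137 mm wide, 91 mm high, lens towards the robot; origin under its body.
- camera_b: Bystander: a like camera at the middle of the far side; origin under its body.
- carton: Bystander: yellow film carton with a red band, 60 x 90 x 45 mm, at the right; origin under its centre.
- driver: Bystander: screwdriver with red handle lying at the left, 170 mm long; origin under it.
Not all that is in view belongs to the job. Leave any brown look-alike of the part that bears housing_center alone.

How it is judged:
By the outcome, as a careful person would: the job done as asked, in the order asked, and still so for the second after the job is handed in, while the arm keeps its last pose, push and grip.
It also fails if it takes over 64 s, if anything falls off the work surface, if the arm or the gripper's body presses on something with over 40 N, if the wrist force passes 120 N, or if a joint passes its speed limit or range.

ROBOT

A 6-joint arm with a two-finger parallel gripper is mounted at the origin on the work surface. World frame = base frame: x ahead of the robot, y to its left, z up, the work surface at z = 0. Lengths are in m, angles in rad, forces in N, time in s.
With the tool pointing down it reaches from about 0.35 to 0.775 m from the base axis. Payload 5.5 kg.
Tool frame: the origin (TCP) lies at the very end of the fingers, on their centre line; the grasp point (between the pads) lies 19 mm behind it (grip_point_offset is the distance from the TCP to the grasp point, in m); z points along the fingers, y is the direction in which the jaws open and shut (so a half turn about z gives the same grasp; the last joint's range is limited). The gripper opens to 85 mm and grips with 20 to 120 N. Pads are 22 mm wide; open, the fingers measure 114 mm over their backs; the gripper's body (76 mm by 85 mm) begins 54 mm behind the grasp point. The pads swing forward as they close: fully open they stand 13 mm farther back than shut.
Start: joints at [1.043, 0.313, 0.046, 1.304, 0, 1.431], TCP at [0.217, 0.532, 0.231] pointing down, gripper open.
Joint ranges: [-2.76, 2.76], [-0.86, 1.69], [-1.03, 1.26], [-2.2, 2.34], [-1.47, 1.5], [-3.14, 3.14]. Speed limits (rad/s): [2.57, 2.57, 3.14, 3.14, 3.14, 3.14].

INTERFACE

Orientations are given as a unit quaternion [w, x, y, z].
In Python, from workcell import * gives the robot as it stands.
- The arm moves only by the shell command python3 -m crank 'ROWS' [OPENING] [FORCE]. ROWS is a JSON object of lists of equal length, an entry for each row: "travel": the shift along the tool's x, y, z in units of 40 mm (1.0 is 40 mm), a list of three; "turn": the turn about the tool's z in rad. In form: {"travel": [[x, y, z], ...], "turn": [turn, ...]}. A call has 1 to 5 rows; each row is the pose to reach, as a shift and turn from the pose commanded when the call began, along the tool's axes at that moment; what a row does not reach only later rows make up. A row lasts 1/12 s, in which the tool goes at most 41.7 mm and 7.16 degrees, less where a joint would pass 70% of its speed; a pose out of reach is approached as far as the arm can. A call with a gripper value outside its range is refused whole. OPENING is the finger opening in mm, from 0 to 85.4, set as the call begins (- or left out, the last holds). The fingers move at their own pace and stop on an object; FORCE is the grip in N (left out, the last holds). Time passes only in rows, so rows that repeat a pose let the fingers close. It gives the time, the measured TCP pose, the force and the opening at its end, in the units of the state.
- get_state(): the state, without advancing time (a new reading comes with each control period).
- read_camera(name): name is "side" or "top" or "wrist"; returns a dict with "image" (420x560x3 uint8, red, green, blue), "K" (3x3 intrinsics, pixels), "R" (3x3) and "t" (3): a world point X has camera coordinates R X + t. Camera axes: x right, y down, z forward; pixel columns grow to the right and rows downward; lengths in m; the calibration is good to about 2 mm. A picture is of the moment at which its call begins. There is no depth.
- hand_in(): hands the job in, once; it reports no verdict.
The state is a dict: "clock": time; "joint_pos": joint angles; "qvel": joint speeds; "tau": joint torques, N m; "tcp_pos": TCP position; "orientation": TCP orientation; "wrist_force": force on the tool from outside, world axes, zero at the start; "ft_torque": the same for the moment, N m; "finger_gap": finger opening in m.
Only numpy, scipy, OpenCV 4.12 (cv2) and the standard library are available. Lean on these libraries where they do the work, as an engineer would, in place of code of your own. Each camera call takes 0.05 s, during which the arm holds its last target. There are 200 camera calls.

## Working session

There is one attempt and no reset: what is moved stays moved. The work goes in short steps, Python scripts to look and compute and a shell command to move; the robot and the scene stay as the last step left them, time stands still between calls to the robot, and variables do not carry over. Pictures are saved under pics/ and viewed, about 8 in all and at most 12, crops included, and the job is handed in when it is done.

```bash
ls; mkdir -p pics
python3 - <<'E'
from workcell import *
import cv2,numpy as np
s=get_state();print({k:np.round(v,4) for k,v in s.items()})
for n in ("top","side"):
    c=read_camera(n);cv2.imwrite(f"pics/{n}0.png",c["image"][:,:,::-1]);np.savez(f"{n}0.npz",**c)
    print(n,c["K"].round(1).tolist(),(-c["R"].T@c["t"]).round(3),c["R"].round(3).tolist())
E
```

```text
pics
{'clock': np.float64(0.0), 'joint_pos': array([ 1.0434,  0.314 ,  0.045 ,  1.3036, -0.    ,  1.4312]), 'qvel': array([-0.001 ,  0.001 ,  0.0006,  0.0005, -0.001 , -0.0019]), 'tau': array([-2.00000e-04, -4.80628e+01,  2.98533e+01,  1.93000e-02,
        0.00000e+00, -0.00000e+00]), 'tcp_pos': array([0.2172, 0.5319, 0.2304]), 'orientation': array([-3.000e-04,  1.927e-01,  9.813e-01, -9.000e-04]), 'wrist_force': array([-0.422 ,  0.1343, -0.1659]), 'ft_torque': array([-0.01  , -0.0082, -0.0133]), 'finger_gap': np.float64(0.0853)}
top [[411.1, 0.0, 274.4], [0.0, 411.1, 212.5], [0.0, 0.0, 1.0]] [ 0.444 -0.019  1.241] [[-0.015, -1.0, -0.001], [-0.995, 0.015, -0.098], [0.098, -0.001, -0.995]]
side [[484.2, 0.0, 279.9], [0.0, 484.2, 207.8], [0.0, 0.0, 1.0]] [-0.091 -0.763  0.839] [[0.754, -0.656, -0.014], [-0.407, -0.45, -0.795], [0.515, 0.605, -0.607]]
```

View pics/top0.png

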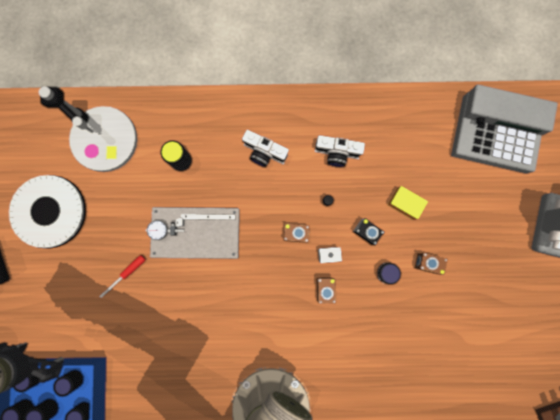

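View pics/side0.png

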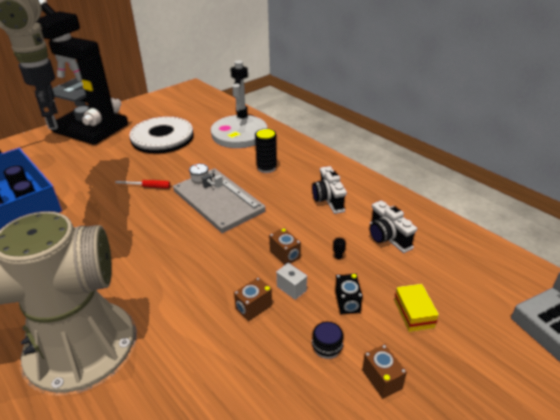

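Candidates in top view: black block (370,232), brown ones (297,233), (327,290), (431,263), and a bare steel block (330,255). The black one with the yellow dot is the housing. The gauge is at (195,233), with its dial to the left (+y) and its fence on the far side. I'll check both in one close crop.

```bash
cat > h.py <<'E'
import numpy as np,cv2
def ray(c,uv,z):
    d=c["R"].T@np.linalg.inv(c["K"])@np.array([uv[0],uv[1],1.]); o=-c["R"].T@c["t"]
    return o+d*(z-o[2])/d[2]
def proj(c,X):
    p=c["K"]@(c["R"]@np.asarray(X,float)+c["t"]); return p[:2]/p[2]
E
python3 - <<'E'
from h import *
c=np.load("top0.npz");im=c["image"][:,:,::-1]
a=cv2.resize(im[207:257,345:395],None,fx=8,fy=8,interpolation=cv2.INTER_CUBIC)
b=cv2.resize(im[200:265,144:244],None,fx=4,fy=4,interpolation=cv2.INTER_CUBIC)
o=np.zeros((400,800,3),np.uint8);o[:,:400]=a;o[:260,400:]=b
cv2.imwrite("pics/crop1.png",o)
print(ray(c,(370,232),.056),ray(c,(195,233),.022))
for p in [(151,208),(239,208),(239,258),(153,258)]:print(ray(c,p,.022).round(3))
E
```

```text
[ 0.50008004 -0.29442912  0.056     ] [0.5063785  0.21668105 0.022     ]
[0.583 0.348 0.022]
[0.579 0.086 0.022]
[0.431 0.087 0.022]
[0.434 0.34  0.022]
```

View pics/crop1.png

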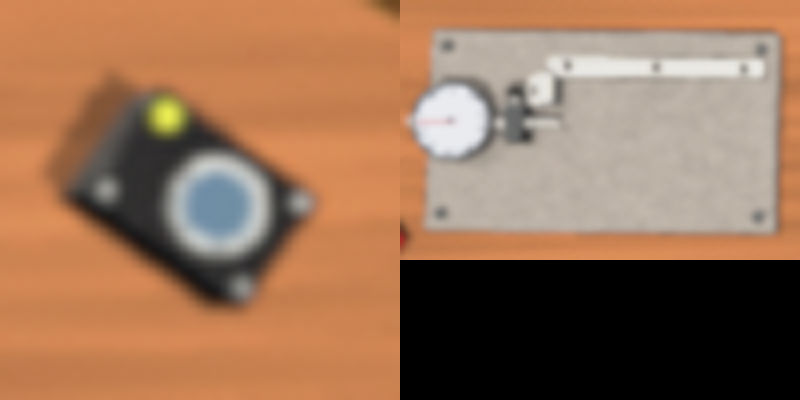

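The crop confirms the black block. Its yellow dot is at px (365.8,221.6), the top centre is at about (370.4,232), and yaw is about -35°. The gauge has its fence on the far side, with the stop and dial to the left (+y). I'll move above the housing first, without turning.

```bash
cat >> h.py <<'E'
def plan(s,xyz,yaw=None):
    "travel (40 mm units) and turn from the present pose to TCP xyz, tool-y at yaw (mod pi)"
    from scipy.spatial.transform import Rotation as Ro
    w,x,y,z=s["orientation"];M=Ro.from_quat([x,y,z,w]).as_matrix()
    d=M.T@(np.asarray(xyz)-s["tcp_pos"])/.04; ya=np.arctan2(M[1,1],M[0,1])
    print("tcp",s["tcp_pos"].round(4),"yawY deg",np.degrees(ya).round(2),"toolx",M[:,0].round(3),"z",M[:,2].round(4))
    print("travel",d.round(3), "turn", None if yaw is None else round(-((yaw-ya+np.pi/2)%np.pi-np.pi/2),4),"F",s["wrist_force"].round(2),"gap",round(float(s["finger_gap"])*1e3,1),"t",round(float(s["clock"]),2))
E
M='[[-3.25,-3.75,0],[-3.25,-3.75,0],[-3.25,-3.75,0],[-3.25,-3.75,0],[-3.25,-3.75,0]]'
python3 -m crank '{"travel":[[-0.65,-0.75,0],[-1.3,-1.5,0],[-1.95,-2.25,0],[-2.6,-3,0],[-3.25,-3.75,0]],"turn":[0,0,0,0,0]}' && python3 -m crank '{"travel":[[-0.65,-0.75,0],[-1.3,-1.5,0],[-1.95,-2.25,0],[-2.6,-3,0],[-3.25,-3.75,0]],"turn":[0,0,0,0,0]}'  && python3 -m crank '{"travel":[[-0.65,-0.75,0],[-1.3,-1.5,0],[-1.95,-2.25,0],[-2.6,-3,0],[-3.25,-3.75,0]],"turn":[0,0,0,0,0]}' && python3 -m crank '{"travel":[[-0.65,-0.75,0],[-1.3,-1.5,0],[-1.95,-2.25,0],[-2.4,-2.8,0],[-2.6,-3,0]],"turn":[0,0,0,0,0]}'
python3 - <<'E'
from h import *; from workcell import *
plan(get_state(),[.5,-.294,.22],np.radians(-35))
E
```

```text
clock: 0.52
tcp_pos: [0.2809, 0.3425, 0.2308]
orientation: [-0.0, 0.192, 0.981, -0.0]
wrist_force: [1.4, -0.0, 0.4]
finger_gap: 0.0855
clock: 0.93
tcp_pos: [0.3445, 0.1545, 0.2312]
orientation: [0.0, 0.192, 0.981, 0.0]
wrist_force: [1.3, 0.6, 0.1]
finger_gap: 0.0856
clock: 1.35
tcp_pos: [0.4082, -0.0337, 0.2312]
orientation: [0.0, 0.193, 0.981, 0.0]
wrist_force: [0.8, 0.0, 0.1]
finger_gap: 0.085
clock: 1.77
tcp_pos: [0.46, -0.1859, 0.2305]
orientation: [0.0, 0.195, 0.981, -0.0]
wrist_force: [0.0, -0.3, 0.0]
finger_gap: 0.0853
tcp [ 0.46   -0.1859  0.2305] yawY deg 67.57 toolx [-0.924  0.382 -0.   ] z [-1.e-04 -7.e-04 -1.e+00]
travel [-1.956 -2.115  0.265] turn -1.3514 F [ 0.   -0.34  0.04] gap 85.3 t 1.77
```

```bash
python3 -m crank '{"travel":[[-0.4,-0.4,0],[-0.8,-0.85,0],[-1.2,-1.3,0],[-1.6,-1.7,0],[-1.95,-2.1,0]],"turn":[-0.12,-0.24,-0.36,-0.48,-0.6]}' >/dev/null && python3 -m crank '{"travel":[[0,0,0],[0,0,0],[0,0,0],[0,0,0],[0,0,0]],"turn":[-0.12,-0.24,-0.36,-0.48,-0.6]}'  >/dev/null&& python3 -m crank '{"travel":[[0,0,0],[0,0,0],[0,0,0],[0,0,0]],"turn":[-0.12,-0.15,-0.15,-0.15]}' >/dev/null
python3 - <<'E'
from h import *; from workcell import *
plan(get_state(),[.5,-.294,.22],np.radians(-35))
c=read_camera("wrist");cv2.imwrite("pics/w1.png",c["image"][:,:,::-1]);np.savez("w1.npz",**c)
print((-c["R"].T@c["t"]).round(3),c["R"].round(3).tolist(),c["K"][0,0])
E
```

```text
tcp [ 0.4995 -0.2886  0.231 ] yawY deg 145.1 toolx [-0.572 -0.82  -0.   ] z [-6.e-04  7.e-04 -1.e+00]
travel [ 0.104 -0.087  0.276] turn 0.0017 F [ 0.21 -0.2   0.51] gap 85.4 t 2.93
[ 0.462 -0.344  0.375] [[-0.82, 0.572, 0.002], [0.552, 0.791, 0.264], [0.149, 0.217, -0.965]] 365.5890514672731
```

View pics/w1.png

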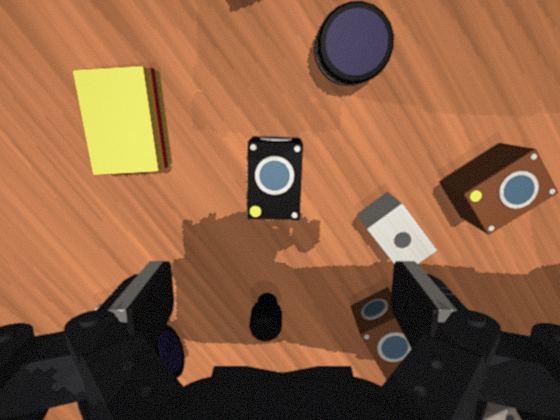

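The housing is the black block with its top at px (248..302, 142..219) and the yellow dot at (255,211). I'll measure the dot, the screws and the outline.

Run:
```python
from h import *; from workcell import *
c=np.load("w1.npz");im=c["image"];hs=cv2.cvtColor(im,cv2.COLOR_RGB2HSV)
sub=np.zeros(im.shape[:2],bool);sub[132:225,240:308]=1
def blobs(m,lo=6):
    n,l,st,ce=cv2.connectedComponentsWithStats((m&sub).astype(np.uint8));return [(ce[i],st[i,4]) for i in range(1,n) if st[i,4]>=lo]
y=blobs((hs[...,0]>22)&(hs[...,0]<38)&(hs[...,1]>150)&(hs[...,2]>120))
w=blobs((hs[...,1]<60)&(hs[...,2]>120))
for b,a in y+w: print(b.round(1),a,ray(c,b,.056).round(4))
k=cv2.morphologyEx(((hs[...,2]<70)&sub).astype(np.uint8),cv2.MORPH_CLOSE,np.ones((25,25)))
cn=max(cv2.findContours(k,0,2)[0],key=cv2.contourArea);r=cv2.minAreaRect(cn);print(r,ray(c,r[0],.056).round(4))
for p in cv2.boxPoints(r):print(p.round(1),ray(c,p,.056).round(4))
```

```text
[274.6 139.2] 55 [ 0.4832 -0.3237  0.056 ]
[252.9 146.8] 35 [ 0.5023 -0.3291  0.056 ]
[296.8 148.2] 37 [ 0.4718 -0.3064  0.056 ]
[274.1 174.7] 595 [ 0.5014 -0.2986  0.056 ]
[294.2 214.7] 32 [ 0.5076 -0.258   0.056 ]
((274.5, 178.0), (82.0, 53.0), 90.0) [ 0.5028 -0.296   0.056 ]
[248. 137.] [ 0.5008 -0.3383  0.056 ]
[301. 137.] [ 0.4634 -0.3122  0.056 ]
[301. 219.] [ 0.5048 -0.2511  0.056 ]
[248. 219.] [ 0.5445 -0.2787  0.056 ]
```

Run:
```python
from h import *; from workcell import *
plan(get_state(),[.5045,-.2933,.016],np.radians(-36.6))
```

```text
tcp [ 0.4996 -0.2888  0.2311] yawY deg 145.09 toolx [-0.572 -0.82  -0.   ] z [-5.e-04  6.e-04 -1.e+00]
travel [ 0.024 -0.17   5.377] turn 0.0295 F [-0.09 -0.65  0.3 ] gap 85.4 t 2.98
```

```bash
python3 -m crank '{"travel":[[0.02,-0.17,0.6],[0.02,-0.17,1.3],[0.02,-0.17,2.0],[0.02,-0.17,2.7],[0.02,-0.17,3.3]],"turn":[0.03,0.03,0.03,0.03,0.03]}' >/dev/null && python3 -m crank '{"travel":[[0,0,0.6],[0,0,1.1],[0,0,1.5],[0,0,1.8],[0,0,2.07]],"turn":[0,0,0,0,0]}' && python3 -m crank '{"travel":[[0,0,0],[0,0,0],[0,0,0],[0,0,0],[0,0,0]],"turn":[0,0,0,0,0]}' 44 30 && python3 -m crank '{"travel":[[0,0,0],[0,0,0],[0,0,0],[0,0,0],[0,0,0]],"turn":[0,0,0,0,0]}'
python3 - <<'E'
from h import *; from workcell import *
plan(get_state(),[.5045,-.2933,.016],np.radians(-36.6))
E
```

```text
clock: 3.82
tcp_pos: [0.5043, -0.2933, 0.0152]
orientation: [-0.0, -0.449, 0.893, 0.001]
wrist_force: [-1.4, 0.3, -0.8]
finger_gap: 0.0855
clock: 4.23
tcp_pos: [0.5055, -0.2944, 0.0175]
orientation: [0.0, -0.449, 0.893, -0.001]
wrist_force: [0.5, 0.8, 1.3]
finger_gap: 0.0478
clock: 4.65
tcp_pos: [0.5055, -0.2944, 0.0175]
orientation: [0.0, -0.449, 0.893, -0.001]
wrist_force: [-0.9, 0.5, 6.2]
finger_gap: 0.0472
tcp [ 0.5055 -0.2944  0.0175] yawY deg 143.41 toolx [-0.596 -0.803 -0.   ] z [ 0.0016 -0.0011 -1.    ]
travel [-0.008  0.037  0.037] turn 0.0001 F [-0.92  0.47  6.17] gap 47.2 t 4.65
```

```bash
python3 -m crank '{"travel":[[0,0,-0.1],[0,0,-0.3],[0,0,-0.7],[0,0,-1.3],[0,0,-2.0]],"turn":[0,0,0,0,0]}' - 40 && python3 -m crank '{"travel":[[0,0,-0.8],[0,0,-1.6],[0,0,-2.4],[0,0,-3.2],[0,0,-3.8]],"turn":[0,0,0,0,0]}' && python3 -m crank '{"travel":[[-0.3,0.22,0],[-0.9,0.67,0],[-1.6,1.2,0],[-2.3,1.75,0],[-3.0,2.25,0]],"turn":[-0.05,-0.1,-0.15,-0.2,-0.25]}'
python3 - <<'E'
from h import *; from workcell import *
plan(get_state(),[.5,.36,.25],np.radians(-0.9))
E
```

```text
clock: 5.07
tcp_pos: [0.5032, -0.2928, 0.0958]
orientation: [-0.001, -0.449, 0.893, 0.002]
wrist_force: [1.1, 0.4, -1.3]
finger_gap: 0.0479
clock: 5.48
tcp_pos: [0.5047, -0.2939, 0.2516]
orientation: [0.0, -0.449, 0.893, -0.001]
wrist_force: [0.4, -0.5, -2.7]
finger_gap: 0.0478
clock: 5.9
tcp_pos: [0.503, -0.1424, 0.2485]
orientation: [-0.0, -0.558, 0.83, 0.001]
wrist_force: [0.2, 0.4, -2.7]
finger_gap: 0.0476
tcp [ 0.503  -0.1424  0.2485] yawY deg 157.82 toolx [-0.377 -0.926 -0.   ] z [-1.1e-03  7.0e-04 -1.0e+00]
travel [-11.602   4.81   -0.03 ] turn -0.3714 F [ 0.2   0.41 -2.74] gap 47.6 t 5.9
```

```bash
python3 -m crank '{"travel":[[-0.8,0.33,0],[-1.7,0.7,0],[-2.6,1.08,0],[-3.5,1.45,0],[-4.4,1.82,0]],"turn":[0,0,0,0,0]}' >/dev/null && python3 -m crank '{"travel":[[-0.9,0.37,0],[-1.8,0.75,0],[-2.7,1.12,0],[-3.6,1.5,0],[-4.5,1.87,0]],"turn":[0,0,0,0,0]}' >/dev/null && python3 -m crank '{"travel":[[-0.8,0.33,0],[-1.5,0.62,0],[-2.1,0.87,0],[-2.5,1.04,0],[-2.7,1.12,0]],"turn":[-0.07,-0.14,-0.21,-0.28,-0.33]}' >/dev/null && python3 -m crank '{"travel":[[0,0,0],[0,0,0],[0,0,0]],"turn":[-0.04,-0.04,-0.04]}'
python3 - <<'E'
from h import *; from workcell import *
plan(get_state(),[.5,.36,.25],np.radians(-0.9))
c=read_camera("wrist");cv2.imwrite("pics/w2.png",c["image"][:,:,::-1]);np.savez("w2.npz",**c)
print((-c["R"].T@c["t"]).round(3))
E
```

```text
clock: 7.4
tcp_pos: [0.5013, 0.3582, 0.2483]
orientation: [-0.001, -0.7, 0.714, 0.0]
wrist_force: [-0.4, 0.3, -1.8]
finger_gap: 0.0476
tcp [0.5013 0.3582 0.2483] yawY deg 178.89 toolx [-0.019 -1.     0.001] z [-9.e-04 -6.e-04 -1.e+00]
travel [-0.044  0.034 -0.043] turn -0.0037 F [-0.38  0.27 -1.82] gap 47.6 t 7.4
[0.501 0.292 0.392]
```

View pics/w2.png

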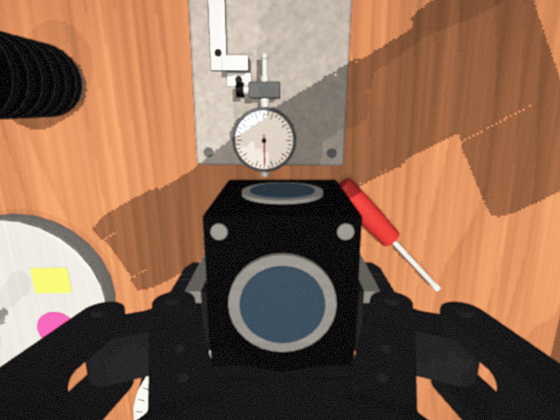

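This view shows the stop at (235,62) and the start of the fence at (218,30). The held housing has its -y end screws at (219,232) and (345,232). I'll move 90 mm further along +y so that the whole gauge is in view.

```bash
python3 -m crank '{"travel":[[-0.4,0.02,0],[-1,0.02,0],[-1.6,0.02,0],[-2.05,0.02,0],[-2.25,0.02,0]],"turn":[0,0,0,0,0]}' >/dev/null && python3 -m crank '{"travel":[[0,0,0],[0,0,0],[0,0,0]],"turn":[0,0,0]}'
python3 - <<'E'
from h import *; from workcell import *
plan(get_state(),[.5,.36,.25],np.radians(-0.9))
c=read_camera("wrist");cv2.imwrite("pics/w3.png",c["image"][:,:,::-1]);np.savez("w3.npz",**c)
print((-c["R"].T@c["t"]).round(3))
E
```

```text
clock: 8.12
tcp_pos: [0.5028, 0.4471, 0.2486]
orientation: [-0.0, -0.7, 0.714, -0.0]
wrist_force: [0.2, 0.3, -2.7]
finger_gap: 0.0475
tcp [0.5028 0.4471 0.2486] yawY deg 178.87 toolx [-0.02  -1.     0.001] z [-2.e-04 -7.e-04 -1.e+00]
travel [ 2.179  0.027 -0.034] turn -0.0041 F [ 0.2   0.31 -2.67] gap 47.5 t 8.12
[0.502 0.38  0.392]
```

View pics/w3.png

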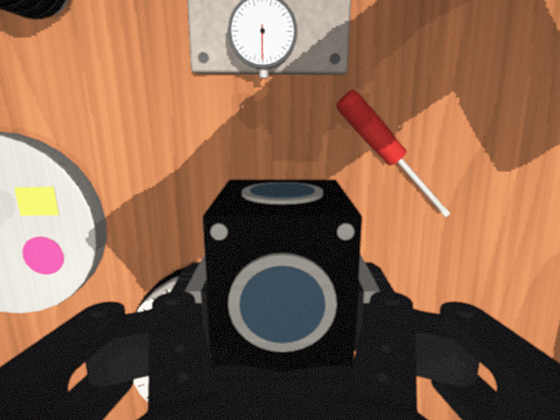

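Wrong direction: the gauge moved out of the frame towards the top. I'll go back to y≈0.275.

```bash
python3 -m crank '{"travel":[[0.5,0,0],[1.4,0,0],[2.3,0,0],[3.2,0,0],[3.9,0,0]],"turn":[0,0,0,0,0]}' >/dev/null && python3 -m crank '{"travel":[[0.2,0,0],[0.4,0,0],[0.4,0,0],[0.4,0,0]],"turn":[0,0,0,0]}'
python3 - <<'E'
from h import *; from workcell import *
plan(get_state(),[.5,.36,.25],np.radians(-0.9))
c=read_camera("wrist");np.savez("w4.npz",**c)
im=c["image"][:240,150:400,::-1];cv2.imwrite("pics/w4.png",cv2.resize(im,None,fx=2.5,fy=2.5,interpolation=cv2.INTER_CUBIC))
print((-c["R"].T@c["t"]).round(3))
E
```

```text
clock: 8.92
tcp_pos: [0.4997, 0.2765, 0.2488]
orientation: [0.0, -0.7, 0.714, 0.0]
wrist_force: [0.8, 0.3, -2.3]
finger_gap: 0.0476
tcp [0.4997 0.2765 0.2488] yawY deg 178.89 toolx [-0.019 -1.    -0.001] z [ 6.e-04  8.e-04 -1.e+00]
travel [-2.089  0.033 -0.027] turn -0.0036 F [ 0.84  0.3  -2.33] gap 47.6 t 8.92
[0.499 0.21  0.392]
```

View pics/w4.png

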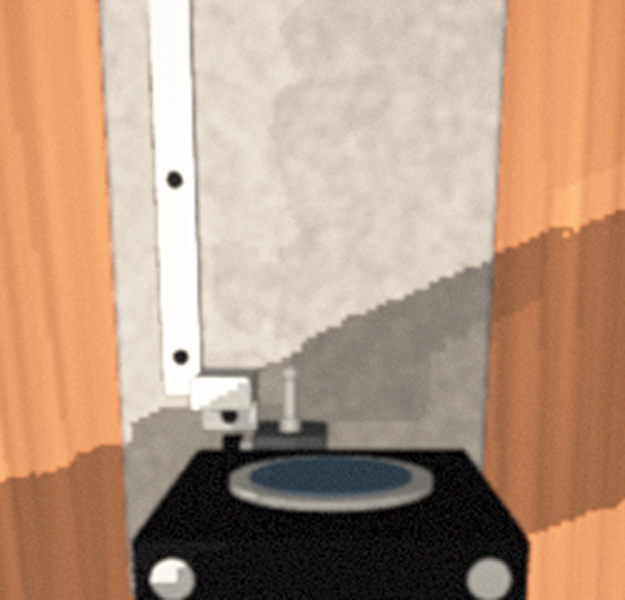

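Run:
```python
from h import *
c=np.load("w4.npz");g=c["image"].astype(float).mean(2)
# fence edges per row (white -> grey)
for z,lo,hi,sgn in [(.032,218,236,-1),(.032,206,220,1)]:
    P=[]
    for v in range(2,140,2):
        d=sgn*np.diff(g[v-1:v+2].mean(0)[lo:hi]); k=int(d.argmax())
        if 0<k<len(d)-1:
            e=.5*(d[k-1]-d[k+1])/(d[k-1]-2*d[k]+d[k+1]); P.append(ray(c,(lo+k+e+.5,v),z))
    P=np.array(P);f=np.polyfit(P[:,1],P[:,0],1);r=P[:,0]-np.polyval(f,P[:,1]);ok=abs(r)<.0015;f=np.polyfit(P[ok,1],P[ok,0],1)
    print("edge x at y=.15,.25",np.polyval(f,[.15,.25]).round(4),"yaw deg",np.degrees(-np.arctan(f[0])).round(2),ok.sum(),len(P))
print("cols row 100",g[100,206:236].round(0));print("rows 140-168 col 240",g[140:168,240].round(0), "col 247",g[140:168,247].round(0))
for n,p,z in [("stop top edge",(150+222/2.5,377/2.5),.056),("stop base",(150+230/2.5,368/2.5),.022),("stop top far",(150+222/2.5,408/2.5),.056),("stop outer",(150+250/2.5,390/2.5),.056),("ball",(150+290/2.5,370/2.5),.046)]: print(n,ray(c,p,z).round(4))
w2=np.load("w2.npz");
for p in [(235,55),(248,62)]:print("w2 stop",ray(w2,p,.056).round(4))
# held housing: screws at -y end, top height from TCP
for z in (.2485+.0385,):
  for p in [(218.5,232),(345.5,232)]:print("screw",ray(c,p,z).round(4))
```

```text
edge x at y=.15,.25 [0.5487 0.5512] yaw deg -1.45 69 69
edge x at y=.15,.25 [0.5627 0.5654] yaw deg -1.5 69 69
cols row 100 [222. 215. 211. 214. 214. 205. 192. 216. 248. 254. 253. 253. 253. 253.
 253. 253. 253. 253. 253. 253. 254. 255. 231. 168. 190. 215. 218. 214.
 211. 207.]
rows 140-168 col 240 [220. 215. 212. 211. 213. 211. 195. 155. 121. 113. 155. 236. 255. 255.
 254. 253. 248. 238. 217. 206. 206. 208. 208. 177.  94.  29.  24.  33.] col 247 [214. 210. 206. 211. 214. 213. 200. 162. 121. 115. 155. 230. 253. 225.
 203. 206. 209. 205. 209. 208. 204. 204. 200. 188. 173. 170. 167. 171.]
stop top edge [0.5394 0.2494 0.056 ]
stop base [0.5401 0.2499 0.022 ]
stop top far [0.54   0.2609 0.056 ]
stop outer [0.5293 0.2544 0.056 ]
ball [0.5148 0.2485 0.046 ]
w2 stop [0.5398 0.2492 0.056 ]
w2 stop [0.5289 0.255  0.056 ]
screw [0.5191 0.2466 0.287 ]
screw [0.4804 0.2473 0.287 ]
```

Measured:
- **Fence:** thickness 14.0 mm (correct), yaw -1.47°.
- **Inner corner:** (0.551, 0.2494), the same from two views.
- **Held housing:** centred on the TCP with yaw about -1.1°.
- **Seated TCP:** about (0.526, 0.215).

I'll set it down 45 mm short of the stop and 12 mm off the fence.

Run:
```python
from h import *; from workcell import *
plan(get_state(),[.513,.1703,.045],np.radians(-1.47))
```

```text
tcp [0.4997 0.277  0.2487] yawY deg 178.95 toolx [-0.018 -1.    -0.001] z [ 5.e-04  7.e-04 -1.e+00]
travel [ 2.664 -0.38   5.09 ] turn 0.0073 F [-0.22  0.57 -2.14] gap 47.5 t 8.97
```

```bash
python3 -m crank '{"travel":[[0.4,-0.1,0],[1.1,-0.2,0],[1.8,-0.3,0],[2.4,-0.38,0],[2.66,-0.38,0]],"turn":[0.007,0.007,0.007,0.007,0.007]}' >/dev/null && python3 -m crank '{"travel":[[0,0,0.3],[0,0,0.9],[0,0,1.5],[0,0,2.1],[0,0,2.7]],"turn":[0,0,0,0,0]}'>/dev/null && python3 -m crank '{"travel":[[0,0,0.6],[0,0,1.1],[0,0,1.5],[0,0,1.8],[0,0,1.95]],"turn":[0,0,0,0,0]}' >/dev/null && python3 -m crank '{"travel":[[0,0,0.05],[0,0,0.1],[0,0,0.15],[0,0,0.15],[0,0,0.15]],"turn":[0,0,0,0,0]}'
python3 - <<'E'
from h import *; from workcell import *
plan(get_state(),[.513,.1703,.0395],np.radians(-1.47))
E
```

```text
clock: 10.63
tcp_pos: [0.5132, 0.1699, 0.0572]
orientation: [0.001, -0.698, 0.716, -0.0]
wrist_force: [0.3, -0.3, -1.7]
finger_gap: 0.0476
tcp [0.5132 0.1699 0.0572] yawY deg 178.53 toolx [-0.026 -1.    -0.   ] z [ 1.2e-03  4.0e-04 -1.0e+00]
travel [-0.009  0.006  0.442] turn 0.0001 F [ 0.3  -0.34 -1.75] gap 47.6 t 10.63
```

```bash
python3 -m crank '{"travel":[[0,0,0.1],[0,0,0.2],[0,0,0.28],[0,0,0.34],[0,0,0.38]],"turn":[0,0,0,0,0]}' ; python3 -m crank '{"travel":[[0,0,0.02],[0,0,0.04],[0,0,0.05],[0,0,0.05]],"turn":[0,0,0,0]}'
```

```text
clock: 11.05
tcp_pos: [0.5124, 0.1696, 0.0407]
orientation: [-0.0, -0.698, 0.716, 0.0]
wrist_force: [0.1, 0.7, -2.0]
finger_gap: 0.0475
clock: 11.38
tcp_pos: [0.5128, 0.1697, 0.0395]
orientation: [0.0, -0.698, 0.716, -0.0]
wrist_force: [-1.5, -0.5, -1.6]
finger_gap: 0.0474
```

Still no contact, so I'll lower in small steps.

```bash
for i in 1; do python3 -m crank '{"travel":[[0,0,0.02],[0,0,0.02],[0,0,0.02]],"turn":[0,0,0]}' ; python3 -m crank '{"travel":[[0,0,0.02],[0,0,0.02],[0,0,0.02]],"turn":[0,0,0]}';python3 -m crank '{"travel":[[0,0,0.02],[0,0,0.02],[0,0,0.02]],"turn":[0,0,0]}'; done
```

```text
clock: 11.63
tcp_pos: [0.5128, 0.1697, 0.0395]
orientation: [0.0, -0.698, 0.716, -0.0]
wrist_force: [-2.8, -1.0, 6.3]
finger_gap: 0.0476
clock: 11.88
tcp_pos: [0.5128, 0.1698, 0.0395]
orientation: [0.0, -0.698, 0.716, -0.0]
wrist_force: [-5.0, -2.1, 11.7]
finger_gap: 0.0474
clock: 12.13
tcp_pos: [0.5128, 0.1697, 0.0395]
orientation: [0.001, -0.698, 0.716, -0.0]
wrist_force: [-7.2, -1.9, 18.4]
finger_gap: 0.0476
```

The housing is on the plate: z is solid at 0.0395, at about 7 N/mm. I'll ease the down-force and close on the fence (tool -y).

```bash
python3 -m crank '{"travel":[[0,0,-0.02],[0,0,-0.045],[0,0,-0.045]],"turn":[0,0,0]}' ; python3 -m crank '{"travel":[[0,-0.05,0],[0,-0.1,0],[0,-0.15,0],[0,-0.2,0],[0,-0.22,0]],"turn":[0,0,0,0,0]}';python3 -m crank '{"travel":[[0,-0.02,0],[0,-0.04,0],[0,-0.06,0],[0,-0.06,0]],"turn":[0,0,0,0]}'
python3 - <<'E'
from h import *; from workcell import *
s=get_state();plan(s,[.525,.1703,.0395],np.radians(-1.47));print(s["ft_torque"])
E
```

```text
clock: 12.38
tcp_pos: [0.5131, 0.1698, 0.0395]
orientation: [0.001, -0.698, 0.716, -0.0]
wrist_force: [-2.8, -1.0, 6.6]
finger_gap: 0.0475
clock: 12.8
tcp_pos: [0.5209, 0.1698, 0.0395]
orientation: [-0.0, -0.698, 0.716, 0.001]
wrist_force: [-7.0, 0.4, 10.2]
finger_gap: 0.0476
clock: 13.13
tcp_pos: [0.5232, 0.1697, 0.0395]
orientation: [-0.0, -0.698, 0.716, 0.001]
wrist_force: [-5.0, -0.5, 10.3]
finger_gap: 0.0476
tcp [0.5232 0.1697 0.0395] yawY deg 178.55 toolx [-0.025 -1.    -0.001] z [-9.e-04  5.e-04 -1.e+00]
travel [-0.016 -0.045  0.   ] turn 0.0004 F [-4.99 -0.48 10.33] gap 47.6 t 13.13
[-0.0212502   1.08444167 -0.03649686]
```

```bash
python3 -m crank '{"travel":[[0,0,-0.025],[0,-0.02,-0.025],[0,-0.03,-0.025],[0,-0.03,-0.025]],"turn":[0,0,0,0]}' ; python3 -m crank '{"travel":[[0,-0.02,0],[0,-0.03,0],[0,-0.03,0]],"turn":[0,0,0]}';python3 -m crank '{"travel":[[0,-0.02,0],[0,-0.03,0],[0,-0.03,0]],"turn":[0,0,0]}'
python3 - <<'E'
from h import *; from workcell import *
s=get_state();plan(s,[.525,.1703,.0395],np.radians(-1.47));print(s["ft_torque"])
E
```

```text
clock: 13.47
tcp_pos: [0.5247, 0.1695, 0.0396]
orientation: [-0.0, -0.698, 0.716, 0.0]
wrist_force: [-3.4, 0.2, 2.6]
finger_gap: 0.0477
clock: 13.72
tcp_pos: [0.5248, 0.1695, 0.0396]
orientation: [-0.001, -0.698, 0.716, 0.001]
wrist_force: [-6.4, 1.2, 6.1]
finger_gap: 0.0478
clock: 13.97
tcp_pos: [0.5248, 0.1695, 0.0396]
orientation: [-0.002, -0.698, 0.716, 0.002]
wrist_force: [-9.2, 1.4, 9.1]
finger_gap: 0.0474
tcp [0.5248 0.1695 0.0396] yawY deg 178.54 toolx [-0.025 -1.    -0.   ] z [-4.8e-03  4.0e-04 -1.0e+00]
travel [-0.02  -0.005  0.003] turn 0.0002 F [-9.24  1.41  9.12] gap 47.4 t 13.97
[ 0.14732022  1.79104611 -0.18812236]
```

Contact is at x=0.5248, as predicted. Mz = -0.19 suggests the -y end is carrying the load, so I'll trim yaw slightly and ease the down-force.

```bash
python3 -m crank '{"travel":[[0,0.01,-0.02],[0,0.01,-0.02],[0,0.01,-0.02]],"turn":[0,0,0]}'
cat > st.py <<'E'
from h import *; from workcell import *
s=get_state();plan(s,[.5262,.2150,.0395],np.radians(-1.47));print(s["ft_torque"].round(3))
E
python3 st.py
python3 -m crank '{"travel":[[0,0,0],[0,0,0],[0,0,0]],"turn":[0.008,0.008,0.008]}'
python3 st.py
python3 -m crank '{"travel":[[0,0,0],[0,0,0],[0,0,0]],"turn":[0.008,0.008,0.008]}'
python3 st.py
```

```text
clock: 14.22
tcp_pos: [0.5248, 0.1694, 0.0396]
orientation: [-0.002, -0.698, 0.716, 0.002]
wrist_force: [-6.5, 1.3, 2.4]
finger_gap: 0.0474
tcp [0.5248 0.1694 0.0396] yawY deg 178.55 toolx [-0.025 -1.    -0.   ] z [-4.4e-03  2.0e-04 -1.0e+00]
travel [-1.14  -0.007  0.003] turn 0.0003 F [-6.53  1.27  2.36] gap 47.4 t 14.22
[ 0.199  1.262 -0.188]
clock: 14.47
tcp_pos: [0.5247, 0.1696, 0.0396]
orientation: [-0.002, -0.695, 0.719, 0.002]
wrist_force: [-6.6, 1.7, 3.0]
finger_gap: 0.0476
tcp [0.5247 0.1696 0.0396] yawY deg 178.13 toolx [-0.033 -0.999 -0.   ] z [-4.6e-03  4.0e-04 -1.0e+00]
travel [-1.136 -0.     0.003] turn -0.0069 F [-6.61  1.68  3.05] gap 47.6 t 14.47
[0.276 1.379 0.144]
clock: 14.72
tcp_pos: [0.5245, 0.1697, 0.0396]
orientation: [-0.002, -0.693, 0.721, 0.002]
wrist_force: [-7.9, 1.0, 3.3]
finger_gap: 0.0479
tcp [0.5245 0.1697 0.0396] yawY deg 177.7 toolx [-0.04  -0.999 -0.   ] z [-4.9e-03  6.0e-04 -1.0e+00]
travel [-1.132  0.003  0.004] turn -0.0146 F [-7.91  0.95  3.28] gap 47.9 t 14.72
[0.339 1.464 0.278]
```

```bash
python3 -m crank '{"travel":[[0,0,0],[0,0,0],[0,0,0]],"turn":[-0.0115,-0.0115,-0.0115]}' >/dev/null
python3 st.py
python3 -m crank '{"travel":[[-0.04,0,0],[-0.1,0,0],[-0.18,0,0],[-0.26,0,0],[-0.34,0,0]],"turn":[0,0,0,0,0]}' >/dev/null
python3 st.py
python3 -m crank '{"travel":[[-0.08,0,0],[-0.16,0,0],[-0.24,0,0],[-0.32,0,0],[-0.38,0,0]],"turn":[0,0,0,0,0]}' >/dev/null
python3 st.py
```

```text
tcp [0.5248 0.1695 0.0396] yawY deg 178.34 toolx [-0.029 -1.    -0.   ] z [-4.4e-03  2.0e-04 -1.0e+00]
travel [-1.138 -0.003  0.003] turn -0.0034 F [-6.74  0.6   2.66] gap 47.2 t 14.97
[0.17  1.343 0.186]
tcp [0.525  0.181  0.0397] yawY deg 178.23 toolx [-0.031 -1.     0.004] z [-0.0047 -0.0042 -1.    ]
travel [-0.85  -0.003  0.002] turn -0.0052 F [-7.41 -6.07  4.06] gap 47.7 t 15.38
[-1.192  1.425  0.102]
tcp [0.5255 0.1963 0.0397] yawY deg 178.24 toolx [-0.031 -1.     0.004] z [-0.0048 -0.0042 -1.    ]
travel [-0.468 -0.004  0.004] turn -0.0051 F [-7.11 -6.46  6.05] gap 47.6 t 15.8
[-1.266  1.466  0.07 ]
```

```bash
python3 -m crank '{"travel":[[-0.06,0,-0.01],[-0.12,0,-0.01],[-0.18,0,-0.01],[-0.24,0,-0.01],[-0.28,0,-0.01]],"turn":[-0.003,-0.003,-0.003,-0.003,-0.003]}' >/dev/null
python3 st.py
python3 -m crank '{"travel":[[-0.03,0,0],[-0.06,0,0],[-0.09,0,0],[-0.12,0,0],[-0.12,0,0]],"turn":[0,0,0,0,0]}' >/dev/null
python3 st.py
```

```text
tcp [0.5258 0.2078 0.0397] yawY deg 178.41 toolx [-0.028 -1.     0.004] z [-0.005  -0.0034 -1.    ]
travel [-0.18  -0.005  0.005] turn -0.002 F [-6.35 -5.53  2.83] gap 47.6 t 16.22
[-0.92   1.325 -0.022]
tcp [0.5259 0.2124 0.0397] yawY deg 178.42 toolx [-0.028 -1.     0.004] z [-0.0049 -0.0037 -1.    ]
travel [-0.065 -0.005  0.006] turn -0.002 F [-6.04 -5.06  1.89] gap 47.7 t 16.63
[-0.974  1.321  0.002]
```

```bash
python3 -m crank '{"travel":[[-0.02,0,0],[-0.04,0,0],[-0.04,0,0]],"turn":[0,0,0]}' >/dev/null
python3 st.py
python3 -m crank '{"travel":[[-0.02,0,0],[-0.03,0,0],[-0.03,0,0]],"turn":[0,0,0]}' >/dev/null
python3 st.py
python3 -m crank '{"travel":[[-0.02,0,0],[-0.03,0,0],[-0.03,0,0]],"turn":[0,0,0]}' >/dev/null
python3 st.py
```

```text
tcp [0.526  0.2138 0.0398] yawY deg 178.41 toolx [-0.028 -1.     0.004] z [-0.0049 -0.0041 -1.    ]
travel [-0.03  -0.005  0.006] turn -0.0021 F [-6.53 -5.03  2.22] gap 47.3 t 16.88
[-1.109  1.257  0.022]
tcp [0.526  0.2147 0.0398] yawY deg 178.4 toolx [-0.028 -1.     0.005] z [-0.005  -0.0047 -1.    ]
travel [-0.008 -0.006  0.006] turn -0.0023 F [-7.35 -7.15  2.99] gap 47.7 t 17.13
[-1.228  1.276  0.063]
tcp [0.526  0.2147 0.0398] yawY deg 178.35 toolx [-0.029 -1.     0.007] z [-0.0051 -0.007  -1.    ]
travel [-0.009 -0.005  0.008] turn -0.0031 F [ -6.76 -10.36   4.4 ] gap 47.8 t 17.38
[-2.     1.34   0.096]
```

It is solid against the stop at y=0.2147 (predicted 0.2150). The tool leans by about 0.3–0.4°, so I'll see whether more down-force and slightly less side push levels it, then look.

```bash
python3 -m crank '{"travel":[[0,0.01,0.02],[0,0.01,0.03],[0,0.01,0.03]],"turn":[-0.003,-0.003,-0.003]}' >/dev/null
python3 st.py
python3 -m crank '{"travel":[[0.01,0,0],[0.01,0,0],[0.01,0,0]],"turn":[0,0,0]}' >/dev/null
python3 st.py
python3 - <<'E'
from h import *; from workcell import *
o=[]
for n,(r0,r1,c0,c1) in {"top":(195,245,140,210),"side":(150,220,160,260),"wrist":(0,420,0,560)}.items():
    c=read_camera(n);np.savez(n+"5.npz",**c);o.append(cv2.resize(c["image"][r0:r1,c0:c1,::-1],(400,int(400*(r1-r0)/(c1-c0))),interpolation=cv2.INTER_CUBIC))
h=np.zeros((600,800,3),np.uint8);h[:o[0].shape[0],:400]=o[0];h[:o[1].shape[0],400:]=o[1];h[300:,:400]=o[2][:300];cv2.imwrite("pics/f1.png",h)
E
```

```text
tcp [0.526  0.2147 0.0397] yawY deg 178.48 toolx [-0.027 -1.     0.007] z [-0.004  -0.0067 -1.    ]
travel [-0.009 -0.005  0.005] turn -0.0009 F [ -8.24 -11.82  10.59] gap 47.7 t 17.63
[-2.063  1.702 -0.219]
tcp [0.526  0.2147 0.0397] yawY deg 178.49 toolx [-0.026 -1.     0.006] z [-0.0039 -0.0058 -1.    ]
travel [-0.009 -0.005  0.006] turn -0.0008 F [ -8.63 -10.57  10.52] gap 47.8 t 17.88
[-1.866  1.675 -0.263]
```

View pics/f1.png

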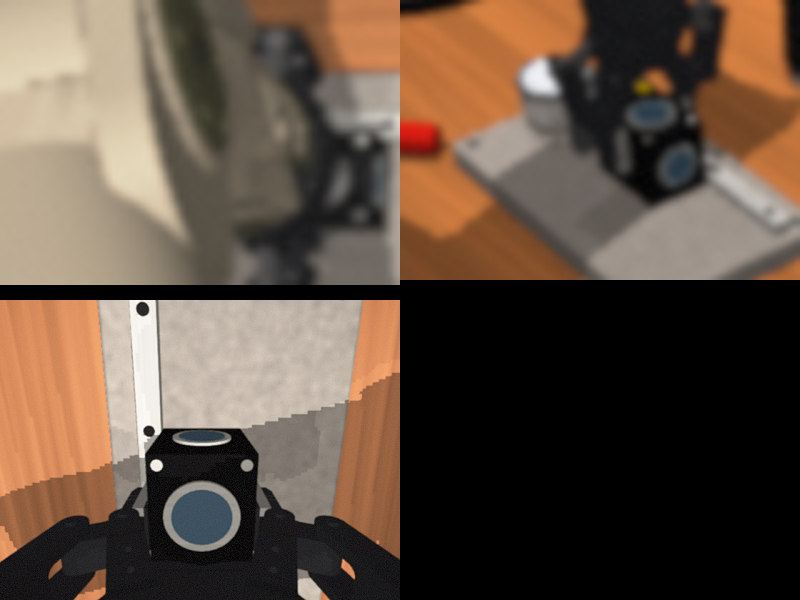

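The views show the housing upright on the plate, in the corner against the fence, with its -y port facing away from the stop. The driver and the rest are undisturbed. The arm hides the dial in the top view. I'll make a final trim, check that it is steady, and hand in.

```bash
python3 -m crank '{"travel":[[0,0.01,-0.005],[0,0.01,-0.005],[0,0.01,-0.005]],"turn":[0.0015,0.0015,0.0015]}' >/dev/null
python3 st.py
python3 -m crank '{"travel":[[0,0,0],[0,0,0],[0,0,0],[0,0,0],[0,0,0]],"turn":[0,0,0,0,0]}' >/dev/null
python3 st.py
python3 - <<'E'
from h import *
# camera check: +y... -y end screws and dot side, top at z=.078
c=np.load("wrist5.npz");g=c["image"].min(2)
sub=np.zeros(g.shape,np.uint8);sub[220:250,205:365]=1
n,l,st,ce=cv2.connectedComponentsWithStats(((g>110)*sub).astype(np.uint8))
P=[ray(c,ce[i],.078) for i in range(1,n) if 20<st[i,4]<400]
for p in P:print(p.round(4))
ex=np.array([.9997,-.0257]);ey=np.array([.0257,.9997]);C=np.array([.5262,.215])
print("expected",C+.019*ex-.030*ey,C-.019*ex-.030*ey)
E
```

```text
tcp [0.526  0.2146 0.0397] yawY deg 178.42 toolx [-0.027 -1.     0.006] z [-0.0033 -0.006  -1.    ]
travel [-0.009 -0.006  0.005] turn -0.0019 F [ -7.73 -10.6    7.88] gap 47.6 t 18.28
[-1.862  1.448 -0.056]
tcp [0.526  0.2146 0.0397] yawY deg 178.42 toolx [-0.027 -1.     0.006] z [-0.0033 -0.006  -1.    ]
travel [-0.009 -0.006  0.006] turn -0.0019 F [-6.81 -9.93  7.59] gap 47.6 t 18.7
[-1.878  1.402 -0.068]
[0.5453 0.1846 0.078 ]
[0.5066 0.1857 0.078 ]
expected [0.5444233 0.1845207] [0.5064347 0.1854973]
```

The screws match the expected seated position within 1 mm, and yaw is -1.6° against -1.5°. The forces are steady at about 7 N on the fence and 10 N on the stop. Handing in.

```bash
python3 -c "
from workcell import *
print(hand_in())"
```

```text
the job is handed in; nothing more can be done
None
```

The black housing is seated in the gauge's corner, still held, and pressed against the fence and the end stop at once. I handed the job in at about 18.7 s of the 64 s allowed.

I gripped it by its long sides and stood it on the plate about 45 mm short of the stop. I then brought the bare long side up to the fence and slid it slowly along, pushing in the spindle, until it stopped solid against the end stop.

**Last checks:**
- **Position:** contact came at TCP (0.526, 0.2147), where (0.526, 0.215) was predicted. The screws on top lie within 1 mm of their expected seated places.
- **Angle:** the tool's yaw is -1.6°, against a measured -1.5° for the fence.
- **Push:** the wrist reads a steady 7 N towards the fence, 10 N towards the stop and 8 N down. Some of each side push may be friction.

**Not fully settled:**
- **Lean:** the tool leans 0.2–0.35° under the push. The forces suggest the faces are flush, but I could not see this directly.
- **Dial:** I did not read the dial, because the arm and gripper hid it in the last pictures. The 4 mm of spindle travel is therefore inferred from the solid stop contact.
- **Bystanders:** in the last side and wrist views, what could be seen looked undisturbed. I did not check every object again.

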